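# Close the cone carton and hold the press lever level

## Robot

A 7-joint arm with a two-finger parallel gripper is mounted at the origin on the work surface. World frame = base frame: x ahead of the robot, y to its left, z up, the work surface at z = 0. Lengths are in m, angles in rad, forces in N, time in s.
With the tool pointing down it reaches from about 0.425 to 0.925 m from the base axis. Payload 6.8 kg.
Tool frame: the origin (TCP) lies between the finger pads; the fingertips stand 11 mm ahead of it and the grasp point (between the pads) lies 8 mm behind it; z points along the fingers, y is the line along which they close (so a half turn about z gives the same grasp; the last joint's range is limited). The gripper opens to 85 mm and grips with 20 to 120 N. Pads are 22 mm wide; open, the fingers measure 114 mm over their backs; the gripper's body (76 mm by 85 mm) begins 54 mm behind the grasp point. The pads swing forward as they close: fully open they stand 13 mm farther back than shut.
Start: joints at [-1.405, 0.477, 0.022, 1.555, -0.011, 1.109, -0.083], TCP at [0.183, 0.65, 0.22] pointing down, gripper open.
Joint ranges: [-2.96, 2.96], [-0.34, 2.1], [-1.41, 1.46], [0.24, 2.44], [-1.37, 4.51], [0.17, 1.92], [-2.96, 2.96]. Speed limits (rad/s): [2.39, 2.39, 3.14, 3.14, 3.14, 3.14, 3.14].

## Interface

Orientations are given as a rotation vector (axis times angle).
In Python, from bench import r gives the robot as it stands.
- The arm moves only by the tool send_rows, never from a script. Its argument "deltas" is a list of rows, each an object of numbers: "dx", "dy", "dz": the shift along the world's x, y, z in mm; "rx", "ry", "rz": the turn, a rotation vector about the world's x, y, z in degrees. A call has 1 to 5 rows; each row is the pose to reach, as a shift and turn from the pose commanded when the call began; what a row does not reach only later rows make up. A row lasts 1/12 s, in which the tool goes at most 41.7 mm and 7.16 degrees, less where a joint would pass 70% of its speed; a pose out of reach is approached as far as the arm can. A call with a gripper value outside its range is refused whole. "jaw" is the finger opening in mm, from 0 to 85.4, set as the call begins (left out, the last holds). The fingers move at their own pace and stop on an object; "newtons" is the grip in N (left out, the last holds). Time passes only in rows, so rows that repeat a pose let the fingers close. It gives the time, the measured TCP pose, the force, the opening and the grip force at its end, in the units of the state.
- r.get_obs(): the state, without advancing time (a new reading comes with each control period).
- r.grab_frame(name): name is "scene" or "side" or "wrist"; returns a dict with "frame" (480x640x3 uint8, blue, green, red), "z_map" (480x640 float32, m along the optical axis (not along the pixel's ray), 0 where there is no reading), "vertical_fov" (degrees; the focal length in pixels is half the picture's height over the tangent of half this angle, whatever the lens; pixels are square), "cx", "cy" (the principal point, pixels), "xyz" and "orientation" of the camera in the world. Camera axes: x right, y down, z forward; pixel columns grow to the right and rows downward; lengths in m; the calibration is good to about 2 mm. A picture is of the moment at which its call begins.
- r.hand_in(): hands the job in; it is judged then, once.
The state is a dict: "clock": time; "joints": joint angles; "qvel": joint speeds; "tau": joint torques, N m; "tcp_pos": TCP position; "orientation": TCP orientation; "contact_force": force on the tool from outside, world axes, zero at the start; "moment": the same for the moment, N m; "grip_width": finger opening in m; "gripper_force": force on a finger pad.
Only numpy, scipy, OpenCV 4.12 (cv2) and the standard library are available. Lean on these libraries where they do the work, as an engineer would, in place of code of your own. Each camera call takes 0.05 s, during which the arm holds its last target. There are 200 camera calls.

## Task

Close the cone's cardboard carton: fold its two side flaps in and down flat, then fold the big top flap over them until it lies flat, and only then push the press's spring lever down with the fingers until it stands level, neither above nor below, so that the two padded bars clamp the top, and finish still holding it there, as it springs back up when let go. Leave the cones, jars, tape and tags where they are.

Things in the scene. Friction and masses are not known exactly. Their poses are not given: they have to be found in the camera images.
- press: fixed carton press: origin on the table under the carton's centre, x away from the robot, y left, z up; turned up to 0.25 rad. Plywood base 12 mm thick, x -85 to 170, y -242 to 108 mm. Fixed on it an open carton, 150 (x) by 180 (y) mm about the origin, rim 100 mm above the table. A grey gearbox 80 x 50 mm, 137 mm high, stands at x 122, y -163 mm
- bar_shaft (a point): middle of the press's bar shaft behind the carton (press x 140, y 0, z 126 mm; along y, posts to 138 mm high). Its two hold-down bars, 142 mm long, at y -50 and +50 mm, with soft foam pads 32 mm thick at their ends, stand nearly upright (to 270 mm high) while the lever is up. The lever swings them over: with the lever level the bars are level and the pads are half squeezed onto the carton
- flap_left_hinge (a point): middle of the left side flap's crease, on the carton's left (+y) rim, 100 mm above the table; press axes. The flap is card 138 mm long (along x), 65 mm deep, 3 mm thick; its crease runs along the press's x
- flap_left (a joint): left side flap, rad: 0 = folded in, flat over the carton; 1.57 = standing straight up; more = leaning outwards (to the left). Starts between 1.5 and 2.1. Its stiff crease keeps it where it is left; 0.4 N at its edge moves it
- flap_right_hinge (a point): middle of the right side flap's crease, on the carton's right (-y) rim, 100 mm above the table; press axes. Flap as the left one, mirrored
- flap_right (a joint): right side flap, rad: 0 = folded in flat; 1.57 = straight up; more = leaning outwards (to the right). Starts between 1.5 and 2.1; stays where it is left
- lid_hinge (a point): middle of the big top flap's crease, on the carton's rim nearest the robot, 103 mm above the table; press axes. The flap is card 180 mm wide (along y), 147 mm deep, 3 mm thick, and covers the whole carton when closed (top face at 106 mm)
- lid (a joint): big top flap, rad: 0 = lying flat and closed; 1.57 = standing straight up on the robot's side of the carton; more = leaning towards the robot. Starts between 1.5 and 1.75; stays where it is left; 0.5 N at its edge moves it
- lever_grip (a point): centre of the lever's black round cross-bar (24 mm diameter, 75 mm long, along press y), right of the carton; axes of the lever. A steel arm runs 170 mm from it to the pivot at press x 112, y -203, z 70 mm. Level: the bar's centre is at press x -58, y -203, z 70 mm; released: 173 mm above the table
- lever (a joint): press lever, rad: 0 = released, sloping up towards the robot; 0.65 = level; stop at 0.9 (below level). A spring always drives it back to 0: at the bar about 2.5 N to start it and 7 N downwards to hold it level
- cone_small: bystander, to be left alone: small brown pine cone, 75 x 42 x 40 mm, lying on the base plate between carton and lever; origin at the centre of its underside
- tape_roll: bystander, to be left alone: roll of tape lying flat, 72 mm across, 24 mm high, on the table left of the carton; origin at the centre of its underside
- cone_big: bystander, to be left alone: broad pine cone standing upright, 90 mm across, 115 mm high, on the left; origin at the centre of its underside
- jar_tall: bystander, to be left alone: glass jar with white screw lid, 72 mm across, 115 mm high, on the left; origin at the centre of its underside
- jar_low: bystander, to be left alone: glass jar with white screw lid, 76 mm across, 85 mm high, on the right; origin at the centre of its underside
- cone_long: bystander, to be left alone: long slim pine cone lying, 140 x 60 mm, on the right; origin at the centre of its underside
- tag_stack: bystander, to be left alone: stack of black plant tags, 90 x 55 x 16 mm, on the right; origin at the centre of its underside

How it is judged:
On the way, in this order (a step that is already met when the one before it is completed fails the run):
1. both side flaps are folded in flat while the big top flap is still open (value of joint each of flap_left, flap_right below 0.2 rad and value of joint lid above 0.6 rad), for 0.1 s.
2. the big top flap is closed over them (value of joint each of flap_left, flap_right below 0.2 rad and value of joint lid below 0.15 rad), for 0.1 s.
3. the fingers hold the lever level (value of joint lever between 0.58 and 0.72 rad and contact force between the fingers and lever above 3 N), for 0.3 s.
At the end, for the whole second after the job is handed in: The side flaps are folded flat (under 0.2 rad), the big top flap is closed over them (under 0.15 rad), and the fingers still hold the lever level (joint 0.58 to 0.72 rad, that is within 0.07 rad or 12 mm at the cross-bar) with more than 3 N (all of step 2 and all of step 3); the arm keeps its last pose, push and grip.
It fails at once if the lever was pushed before the top flap was closed (value of joint lever above 0.25 rad and value of joint lid above 0.35 rad).
It fails at once if a bystander was moved by more than 30 mm (distance of any of cone_small, tape_roll, cone_big, jar_tall, jar_low, cone_long, tag_stack from where it was at the start of the episode above 0.03 m).
It also fails if it takes over 54 s, if anything falls off the work surface, if the arm or the gripper's body presses on something with over 40 N, if the wrist force passes 120 N, or if a joint passes its speed limit or range.

## Working session

There is one attempt and no reset: what is moved stays moved. The work goes in short steps, Python scripts to look and compute and a tool call to move; the robot and the scene stay as the last step left them, time stands still between calls to the robot, and variables do not carry over. Pictures are saved under pics/ and viewed, at most 10 in all, crops included, and the job is handed in when it is done.

Besides the shell and the picture viewer there is one more tool, called after "Emit:" by a JSON object that holds its "api" and its "payload". send_rows: Moves the arm, as the interface text tells. Its arguments: {"type":"object","properties":{"deltas":{"type":"array","items":{"type":"object","properties":{"dx":{"type":"number"},"dy":{"type":"number"},"dz":{"type":"number"},"rx":{"type":"number"},"ry":{"type":"number"},"rz":{"type":"number"}}}},"jaw":{"type":"number"},"newtons":{"type":"number"}},"required":["deltas"]}

```bash
mkdir -p pics; cat > h.py <<'E'
import numpy as np,cv2
from scipy.spatial.transform import Rotation as R
from bench import r
def grab(n):
    f=r.grab_frame(n); z=f["z_map"]; F=240/np.tan(np.radians(f["vertical_fov"]/2))
    v,u=np.mgrid[:480,:640]
    P=np.stack([(u-f["cx"])/F*z,(v-f["cy"])/F*z,z],-1)
    o=np.array(f["orientation"]); 
    M=R.from_rotvec(o).as_matrix() if o.size==3 else (o if o.size==9 else R.from_quat(o).as_matrix())
    W=P@M.T+np.array(f["xyz"]); W[z==0]=np.nan
    return f,W
E
python3 - <<'E'
from h import *
for n in("scene","side"):
    f,W=grab(n); cv2.imwrite(f"pics/{n}0.png",f["frame"]); np.save(n+"0.npy",W); print(n,f["xyz"],f["orientation"])
o=r.get_obs();print(o["clock"],o["tcp_pos"],o["orientation"],o["contact_force"])
E
```

```text
scene [0.92595754 0.44191402 1.1479434 ] [-0.83312281 -2.76563062  0.76259051]
side [-0.13462578 -0.98810506  1.17288312] [-2.2057083   0.73318784 -0.33430664]
0.1 [0.18237321 0.64931527 0.21931337] [-4.28662731e-01 -3.11207833e+00  2.66131269e-03] [-0.29596883  0.14581977  0.64011927]
```

View pics/scene0.png

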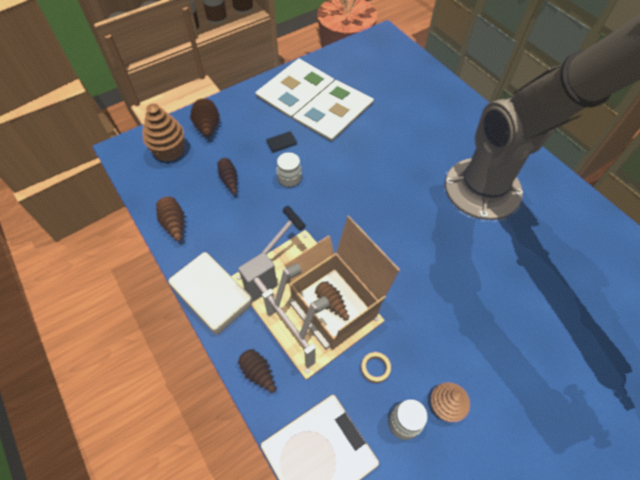

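View pics/side0.png

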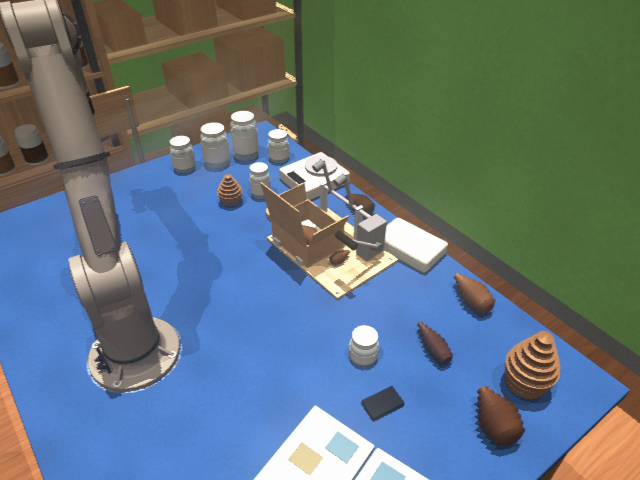

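The scene view shows the press: lid around (370,260), lever bar at (293,218), gearbox at (258,270). The side view shows the lid at (287,220), lever bar at (345,240), bars at (325,170). I'll fit the press pose from the clouds.

```bash
cat > fit.py <<'E'
from h import *
W=[np.load(n+"0.npy") for n in("scene","side")]
I=[cv2.imread(f"pics/{n}0.png").astype(int) for n in("scene","side")]
P=np.concatenate([w.reshape(-1,3) for w in W]);C=np.concatenate([i.reshape(-1,3) for i in I])
ok=np.isfinite(P).all(1)&(C[:,2]>C[:,0]+25)&(P[:,0]>.3)&(P[:,0]<1.1)&(abs(P[:,1])<.5)
b=P[ok&(P[:,2]>.006)&(P[:,2]<.018)]
m=np.zeros((1000,1000),np.uint8); ij=((b[:,:2]+[0,.5])*1000).astype(int); m[ij[:,0],ij[:,1]]=255
m=cv2.morphologyEx(m,cv2.MORPH_CLOSE,np.ones((11,11)))
m=cv2.morphologyEx(m,cv2.MORPH_OPEN,np.ones((9,9)))
n,l,s,c=cv2.connectedComponentsWithStats(m);k=1+np.argmax(s[1:,4])
q=np.argwhere(l==k).astype(np.float32)
rc=cv2.minAreaRect(q);print("plate",rc,cv2.boxPoints(rc)-[0,500])
E
python3 fit.py
python3 - <<'E'
import sys;sys.path.insert(0,'.')
import os;os.chdir('.')
from h import *
W=[np.load(n+"0.npy") for n in("scene","side")]
for (k,u,v) in [(0,293,218),(0,258,265),(0,345,222),(0,395,268),(0,375,250),(0,288,165),(1,345,238),(1,372,228),(1,270,186),(1,280,222),(1,325,166)]:
    print(k,u,v,np.round(np.nanmedian(W[k][v-1:v+2,u-1:u+2].reshape(-1,3),0),3))
E
```

```text
plate ((663.6279907226562, 505.7894592285156), (258.1046142578125, 352.6710510253906), 2.9440462589263916) [[ 525.68933105  175.26403809]
 [ 543.80273438 -176.94155884]
 [ 801.56665039 -163.68511963]
 [ 783.45324707  188.52050781]]
0 293 218 [ 0.612 -0.126  0.185]
0 258 265 [ 0.744 -0.083  0.139]
0 345 222 [ 0.527 -0.024  0.225]
0 395 268 [0.514 0.146 0.244]
0 375 250 [0.52  0.083 0.238]
0 288 165 [ 0.491 -0.354  0.086]
1 345 238 [ 0.6   -0.13   0.185]
1 372 228 [ 0.731 -0.104  0.138]
1 270 186 [0.669 0.373 0.039]
1 280 222 [0.536 0.099 0.12 ]
1 325 166 [0.723 0.121 0.239]
```

```bash
python3 - <<'E'
from h import *
W=[np.load(n+"0.npy") for n in("scene","side")]
P=np.concatenate([w.reshape(-1,3) for w in W]);P=P[np.isfinite(P).all(1)]*1000
a=np.radians(2.944);c,s=np.cos(a),np.sin(a)
d=P[:,:2]-[618,71];p=np.c_[d@[c,s],d@[-s,c],P[:,2]]
def med(m,*k):
    q=p[m];
    for z0 in range(100,290,15):
        w=q[(q[:,2]>=z0)&(q[:,2]<z0+15)]
        if len(w)>2: print(k,z0,len(w),np.percentile(w,[5,50,95],axis=0)[:,:2].round().tolist())
x,y,z=p.T
med((abs(x)<55)&(y>60)&(y<150),"L")
med((abs(x)<55)&(y<-60)&(y>-140),"R")
med((x>-130)&(x<-65)&(abs(y)<80),"lid")
med((x>70)&(x<200)&(abs(y)<80),"bars")
E
```

```text
('L',) 100 88 [[-42.0, 88.0], [24.0, 93.0], [51.0, 95.0]]
('L',) 115 107 [[-38.0, 90.0], [20.0, 94.0], [52.0, 97.0]]
('L',) 130 115 [[-42.0, 90.0], [15.0, 96.0], [50.0, 98.0]]
('L',) 145 123 [[-37.0, 92.0], [9.0, 97.0], [49.0, 100.0]]
('L',) 160 143 [[-42.0, 94.0], [8.0, 97.0], [51.0, 100.0]]
('R',) 100 242 [[-50.0, -96.0], [-1.0, -93.0], [49.0, -86.0]]
('R',) 115 201 [[-51.0, -102.0], [-8.0, -99.0], [34.0, -95.0]]
('R',) 130 216 [[-49.0, -107.0], [-6.0, -104.0], [37.0, -100.0]]
('R',) 145 260 [[-49.0, -113.0], [-3.0, -109.0], [47.0, -106.0]]
('R',) 160 102 [[-47.0, -116.0], [2.0, -113.0], [51.0, -110.0]]
('lid',) 100 281 [[-79.0, -72.0], [-75.0, -2.0], [-69.0, 72.0]]
('lid',) 115 281 [[-82.0, -72.0], [-78.0, 1.0], [-75.0, 71.0]]
('lid',) 130 294 [[-85.0, -71.0], [-81.0, 0.0], [-78.0, 72.0]]
('lid',) 145 300 [[-87.0, -72.0], [-83.0, 4.0], [-81.0, 73.0]]
('lid',) 160 311 [[-90.0, -72.0], [-86.0, 0.0], [-83.0, 72.0]]
('lid',) 175 319 [[-93.0, -71.0], [-89.0, 3.0], [-86.0, 72.0]]
('lid',) 190 327 [[-95.0, -72.0], [-91.0, 1.0], [-88.0, 71.0]]
('lid',) 205 334 [[-99.0, -74.0], [-94.0, 2.0
[... 282 characters left out ...]
,) 115 122 [[133.0, -79.0], [138.0, -10.0], [149.0, 71.0]]
('bars',) 130 392 [[133.0, -78.0], [141.0, -0.0], [147.0, 74.0]]
('bars',) 145 74 [[129.0, -56.0], [135.0, -41.0], [139.0, 58.0]]
('bars',) 160 79 [[124.0, -56.0], [131.0, 41.0], [135.0, 58.0]]
('bars',) 175 85 [[120.0, -56.0], [127.0, -41.0], [131.0, 58.0]]
('bars',) 190 78 [[117.0, -56.0], [123.0, 43.0], [127.0, 58.0]]
('bars',) 205 88 [[113.0, -57.0], [119.0, -41.0], [122.0, 58.0]]
('bars',) 220 86 [[77.0, -55.0], [114.0, 43.0], [118.0, 58.0]]
('bars',) 235 198 [[72.0, -61.0], [90.0, -37.0], [113.0, 63.0]]
('bars',) 250 497 [[72.0, -58.0], [91.0, 38.0], [108.0, 61.0]]
('bars',) 265 14 [[100.0, -53.0], [104.0, 44.0], [106.0, 56.0]]
```

Emit:
{"api": "send_rows", "payload": {"deltas": [{"dx": 144, "dy": -136, "rz": -24}, {"dx": 144, "dy": -136, "rz": -24}, {"dx": 144, "dy": -136, "rz": -24}, {"dx": 144, "dy": -136, "rz": -24}, {"dx": 144, "dy": -136, "rz": -24}], "jaw": 0}}

```text
$.deltas[0]: bad value
```

Emit:
{"api": "send_rows", "payload": {"deltas": [{"dx": 29, "dy": -27, "dz": 0, "rx": 0, "ry": 0, "rz": -5}, {"dx": 58, "dy": -54, "dz": 0, "rx": 0, "ry": 0, "rz": -10}, {"dx": 87, "dy": -81, "dz": 0, "rx": 0, "ry": 0, "rz": -15}, {"dx": 115, "dy": -108, "dz": 0, "rx": 0, "ry": 0, "rz": -20}, {"dx": 144, "dy": -136, "dz": 0, "rx": 0, "ry": 0, "rz": -24}], "jaw": 0}}

```text
clock: 0.52
tcp_pos: [0.3273, 0.5123, 0.2198]
orientation: [-1.072, -2.953, 0.001]
contact_force: [0.5, -0.2, 0.4]
grip_width: 0.0258
gripper_force: 0.0
```

Emit:
{"api": "send_rows", "payload": {"deltas": [{"dx": 137, "dy": -141, "dz": 0, "rx": 0, "ry": 0, "rz": -24}, {"dx": 137, "dy": -141, "dz": 0, "rx": 0, "ry": 0, "rz": -24}, {"dx": 137, "dy": -141, "dz": 0, "rx": 0, "ry": 0, "rz": -24}, {"dx": 137, "dy": -141, "dz": 0, "rx": 0, "ry": 0, "rz": -24}, {"dx": 137, "dy": -141, "dz": 0, "rx": 0, "ry": 0, "rz": -24}]}}

```text
clock: 0.93
tcp_pos: [0.466, 0.3689, 0.2201]
orientation: [1.665, 2.663, -0.001]
contact_force: [0.3, -0.2, 0.8]
grip_width: 0.0
gripper_force: 0.0
```

Emit:
{"api": "send_rows", "payload": {"deltas": [{"dx": 137, "dy": -141, "dz": 0, "rx": 0, "ry": 0, "rz": -23}, {"dx": 137, "dy": -141, "dz": 0, "rx": 0, "ry": 0, "rz": -23}, {"dx": 137, "dy": -141, "dz": 0, "rx": 0, "ry": 0, "rz": -23}, {"dx": 137, "dy": -141, "dz": 0, "rx": 0, "ry": 0, "rz": -23}, {"dx": 137, "dy": -141, "dz": 0, "rx": 0, "ry": 0, "rz": -23}]}}

```text
clock: 1.35
tcp_pos: [0.6026, 0.2278, 0.22]
orientation: [2.161, 2.278, -0.001]
contact_force: [0.2, 0.2, 0.1]
grip_width: -0.0003
gripper_force: 0.0
```

Emit:
{"api": "send_rows", "payload": {"deltas": [{"dx": 0, "dy": 0, "dz": -40, "rx": 0, "ry": 0, "rz": 0}, {"dx": 0, "dy": 0, "dz": -74, "rx": 0, "ry": 0, "rz": 0}, {"dx": 1, "dy": -30, "dz": -74, "rx": 0, "ry": 0, "rz": 0}, {"dx": 2, "dy": -50, "dz": -74, "rx": 0, "ry": 0, "rz": 0}, {"dx": 3, "dy": -65, "dz": -72, "rx": 0, "ry": 0, "rz": 0}]}}

```text
clock: 1.77
tcp_pos: [0.6026, 0.1643, 0.1467]
orientation: [-2.158, -2.283, 0.005]
contact_force: [-0.6, 1.2, 0.9]
grip_width: -0.0001
gripper_force: 0.2
```

Emit:
{"api": "send_rows", "payload": {"deltas": [{"dx": 1, "dy": -12, "dz": 4, "rx": 0, "ry": 0, "rz": 0}, {"dx": 1, "dy": -24, "dz": 3, "rx": 0, "ry": 0, "rz": 0}, {"dx": 2, "dy": -36, "dz": -4, "rx": 0, "ry": 0, "rz": 0}, {"dx": 2, "dy": -44, "dz": -14, "rx": 0, "ry": 0, "rz": 0}, {"dx": 2, "dy": -48, "dz": -24, "rx": 0, "ry": 0, "rz": 0}]}}

```text
clock: 2.18
tcp_pos: [0.6074, 0.1146, 0.1262]
orientation: [2.158, 2.277, 0.003]
contact_force: [-0.5, -0.6, 0.4]
grip_width: -0.0001
gripper_force: 0.5
```

Emit:
{"api": "send_rows", "payload": {"deltas": [{"dx": 0, "dy": 0, "dz": -6, "rx": 0, "ry": 0, "rz": 0}, {"dx": 0, "dy": 0, "dz": -12, "rx": 0, "ry": 0, "rz": 0}, {"dx": 0, "dy": 0, "dz": -12, "rx": 0, "ry": 0, "rz": 0}, {"dx": 0, "dy": 0, "dz": 28, "rx": 0, "ry": 0, "rz": 0}, {"dx": 0, "dy": 0, "dz": 68, "rx": 0, "ry": 0, "rz": 0}]}}

```text
clock: 2.6
tcp_pos: [0.6033, 0.1201, 0.1906]
orientation: [-2.152, -2.285, 0.009]
contact_force: [1.7, -0.1, 0.5]
grip_width: 0.0
gripper_force: 0.0
```

```bash
python3 - <<'E'
from h import *
f,W=grab("scene"); cv2.imwrite("pics/s1.png",cv2.resize(f["frame"][180:400,200:460],None,fx=2.5,fy=2.5))
o=r.get_obs();print(o["clock"],o["tcp_pos"],o["contact_force"])
E
```

```text
2.65 [0.60916905 0.12066515 0.20081474] [3.62898015 0.05909245 5.82661506]
```

View pics/s1.png

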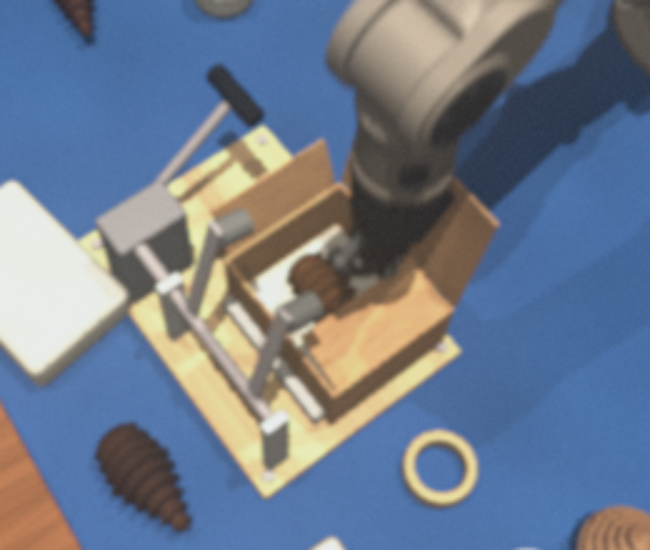

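Emit:
{"api": "send_rows", "payload": {"deltas": [{"dx": 8, "dy": -30, "dz": 15, "rx": 0, "ry": 0, "rz": 0}, {"dx": 10, "dy": -70, "dz": 15, "rx": 0, "ry": 0, "rz": 0}, {"dx": 12, "dy": -110, "dz": 15, "rx": 0, "ry": 0, "rz": 0}, {"dx": 14, "dy": -150, "dz": 15, "rx": 0, "ry": 0, "rz": 0}, {"dx": 17, "dy": -191, "dz": 15, "rx": 0, "ry": 0, "rz": 0}]}}

```text
clock: 3.07
tcp_pos: [0.6228, -0.072, 0.2075]
orientation: [-2.153, -2.288, -0.002]
contact_force: [0.9, 0.4, 0.7]
grip_width: -0.0002
gripper_force: 0.0
```

```bash
python3 - <<'E'
from h import *
f,W=grab("side"); cv2.imwrite("pics/s2.png",cv2.resize(f["frame"][130:330,220:450],None,fx=2.8,fy=2.8))
a=np.radians(2.944);c,s=np.cos(a),np.sin(a)
o=r.get_obs();d=o["tcp_pos"][:2]*1000-[618,71];print(o["clock"],o["tcp_pos"],o["contact_force"],d@[c,s],d@[-s,c])
E
```

```text
3.1167 [ 0.62216019 -0.08424033  0.20820676] [ 0.08526    -7.6057697   0.83738558] -3.8184286803750713 -155.24911077806743
```

View pics/s2.png

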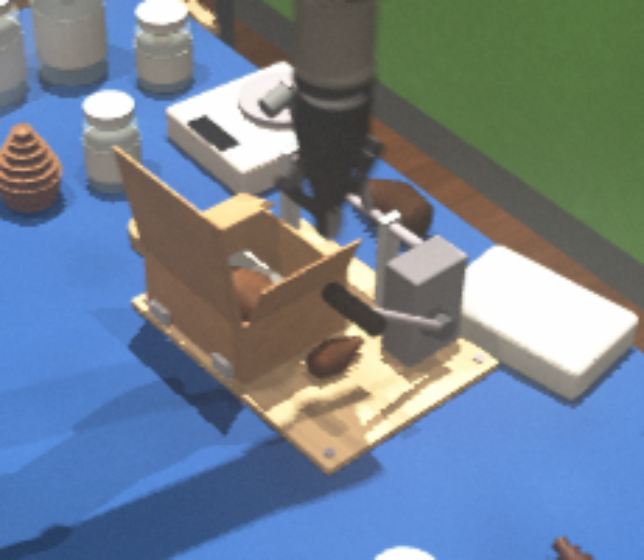

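Emit:
{"api": "send_rows", "payload": {"deltas": [{"dx": 0, "dy": 0, "dz": 0, "rx": 0, "ry": 0, "rz": 0}, {"dx": 0, "dy": 2, "dz": -20, "rx": 0, "ry": 0, "rz": 0}, {"dx": 0, "dy": 2, "dz": -42, "rx": 0, "ry": 0, "rz": 0}, {"dx": 0, "dy": 2, "dz": -62, "rx": 0, "ry": 0, "rz": 0}, {"dx": -1, "dy": 12, "dz": -62, "rx": 0, "ry": 0, "rz": 0}]}}

```text
clock: 3.53
tcp_pos: [0.6191, -0.0594, 0.1414]
orientation: [-2.153, -2.282, 0.007]
contact_force: [-0.0, -0.7, -0.4]
grip_width: 0.0001
gripper_force: 0.0
```

Emit:
{"api": "send_rows", "payload": {"deltas": [{"dx": -1, "dy": 15, "dz": 0, "rx": 0, "ry": 0, "rz": 0}, {"dx": -2, "dy": 30, "dz": 2, "rx": 0, "ry": 0, "rz": 0}, {"dx": -2, "dy": 43, "dz": 4, "rx": 0, "ry": 0, "rz": 0}, {"dx": -3, "dy": 55, "dz": 6, "rx": 0, "ry": 0, "rz": 0}, {"dx": -3, "dy": 66, "dz": 4, "rx": 0, "ry": 0, "rz": 0}]}}

```text
clock: 3.95
tcp_pos: [0.6193, 0.0084, 0.1507]
orientation: [2.153, 2.286, 0.004]
contact_force: [-0.3, -0.2, 0.4]
grip_width: 0.0
gripper_force: 0.5
```

Emit:
{"api": "send_rows", "payload": {"deltas": [{"dx": 0, "dy": 9, "dz": -8, "rx": 0, "ry": 0, "rz": 0}, {"dx": -1, "dy": 17, "dz": -17, "rx": 0, "ry": 0, "rz": 0}, {"dx": -1, "dy": 22, "dz": -28, "rx": 0, "ry": 0, "rz": 0}, {"dx": -1, "dy": 22, "dz": -36, "rx": 0, "ry": 0, "rz": 0}, {"dx": -1, "dy": 22, "dz": -37, "rx": 0, "ry": 0, "rz": 0}]}}

```text
clock: 4.37
tcp_pos: [0.6162, 0.028, 0.1103]
orientation: [-2.155, -2.284, 0.004]
contact_force: [-0.4, 0.2, 0.4]
grip_width: -0.0006
gripper_force: 0.0
```

Emit:
{"api": "send_rows", "payload": {"deltas": [{"dx": 0, "dy": 0, "dz": 30, "rx": 0, "ry": 0, "rz": 0}, {"dx": 0, "dy": 5, "dz": 70, "rx": 0, "ry": 0, "rz": 0}, {"dx": 0, "dy": 15, "dz": 108, "rx": 0, "ry": 0, "rz": 0}, {"dx": 0, "dy": 25, "dz": 145, "rx": 0, "ry": 0, "rz": 0}, {"dx": 0, "dy": 32, "dz": 182, "rx": 0, "ry": 0, "rz": 0}]}}

```text
clock: 4.78
tcp_pos: [0.6173, 0.059, 0.296]
orientation: [2.158, 2.282, -0.001]
contact_force: [0.6, 1.0, 0.4]
grip_width: 0.0
gripper_force: 0.0
```

Emit:
{"api": "send_rows", "payload": {"deltas": [{"dx": -30, "dy": 0, "dz": 6, "rx": 0, "ry": 0, "rz": 0}, {"dx": -68, "dy": 0, "dz": 6, "rx": 0, "ry": 0, "rz": 0}, {"dx": -106, "dy": 0, "dz": 6, "rx": 0, "ry": 0, "rz": 0}, {"dx": -140, "dy": 0, "dz": 6, "rx": 0, "ry": 0, "rz": 0}, {"dx": -163, "dy": 0, "dz": 6, "rx": 0, "ry": 0, "rz": 0}]}}

```text
clock: 5.2
tcp_pos: [0.4516, 0.0582, 0.2997]
orientation: [-2.158, -2.282, 0.002]
contact_force: [1.0, -0.2, -0.8]
grip_width: 0.0005
gripper_force: 0.0
```

```bash
python3 - <<'E'
from h import *
f,W=grab("scene"); cv2.imwrite("pics/s3.png",cv2.resize(f["frame"][180:400,200:460],None,fx=2.5,fy=2.5))
a=np.radians(2.944);c,s=np.cos(a),np.sin(a)
o=r.get_obs();d=o["tcp_pos"][:2]*1000-[618,71];print(o["clock"],o["tcp_pos"],o["contact_force"],d@[c,s],d@[-s,c])
P=W.reshape(-1,3)*1000;P=P[np.isfinite(P).all(1)];e=P[:,:2]-[618,71];p=np.c_[e@[c,s],e@[-s,c],P[:,2]]
for g in(1,-1):
  for y0 in range(30,90,10):
    q=p[(abs(p[:,0])<50)&(g*p[:,1]>y0)&(g*p[:,1]<y0+10)&(p[:,2]>60)&(p[:,2]<170)]
    print(g,y0,len(q),np.median(q[:,2]) if len(q) else '')
E
```

```text
5.25 [0.44867791 0.058018   0.29954795] [-4.43386162 -0.79652288 -1.48249248] -169.76537824215418 -4.268500758462366
1 30 172 123.98886956055765
1 40 180 120.48006850406989
1 50 172 116.91127833521719
1 60 178 113.48956087847483
1 70 182 109.8237572648082
1 80 297 103.84461574760051
-1 30 196 121.89316689764806
-1 40 155 118.6659293971275
-1 50 123 116.06717265438449
-1 60 127 113.10123046620468
-1 70 115 109.9896957598192
-1 80 115 106.523652453826
```

View pics/s3.png

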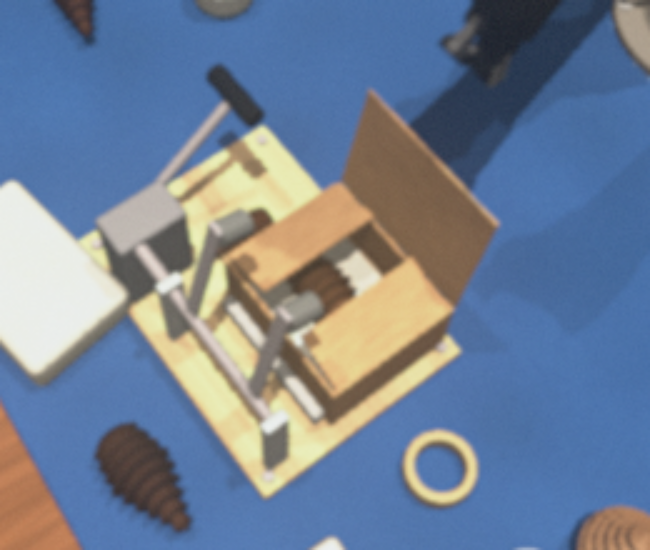

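```bash
python3 -c "
from h import *
print(r.get_obs()['joints'],r.get_obs()['tcp_pos'])"
```

```text
[-0.73101647  0.00838507  0.47640773  1.98019383 -0.00626687  1.15771175
 -0.19644748] [0.44867791 0.058018   0.29954795]
```

Emit:
{"api": "send_rows", "payload": {"deltas": [{"dx": 36, "dy": 3, "dz": 0, "rx": 0, "ry": 0, "rz": 7}, {"dx": 72, "dy": 6, "dz": 0, "rx": 0, "ry": 0, "rz": 14}, {"dx": 108, "dy": 9, "dz": 0, "rx": 0, "ry": 0, "rz": 21}, {"dx": 140, "dy": 11, "dz": 0, "rx": 0, "ry": 0, "rz": 28}, {"dx": 160, "dy": 13, "dz": 0, "rx": 0, "ry": 0, "rz": 35}], "jaw": 85}}

```text
clock: 5.67
tcp_pos: [0.6175, 0.0716, 0.2994]
orientation: [1.363, 2.829, -0.002]
contact_force: [0.1, 0.2, -0.5]
grip_width: 0.0603
gripper_force: 0.0
```

Emit:
{"api": "send_rows", "payload": {"deltas": [{"dx": 0, "dy": 0, "dz": 0, "rx": 0, "ry": 0, "rz": 7}, {"dx": 0, "dy": 0, "dz": 0, "rx": 0, "ry": 0, "rz": 14}, {"dx": 0, "dy": 0, "dz": -10, "rx": 0, "ry": 0, "rz": 21}, {"dx": 0, "dy": 0, "dz": -40, "rx": 0, "ry": 0, "rz": 28}, {"dx": 0, "dy": 0, "dz": -70, "rx": 0, "ry": 0, "rz": 35}]}}

```text
clock: 6.08
tcp_pos: [0.616, 0.0713, 0.2305]
orientation: [0.45, 3.106, 0.001]
contact_force: [-0.0, 0.4, -0.9]
grip_width: 0.085
gripper_force: 0.0
```

Emit:
{"api": "send_rows", "payload": {"deltas": [{"dx": 0, "dy": 0, "dz": -20, "rx": 0, "ry": 0, "rz": 7}, {"dx": 0, "dy": 0, "dz": -40, "rx": 0, "ry": 0, "rz": 14}, {"dx": 0, "dy": 0, "dz": -60, "rx": 0, "ry": 0, "rz": 20}, {"dx": 0, "dy": 0, "dz": -80, "rx": 0, "ry": 0, "rz": 20}, {"dx": 0, "dy": 0, "dz": -90, "rx": 0, "ry": 0, "rz": 20}]}}

```text
clock: 6.5
tcp_pos: [0.6134, 0.071, 0.1374]
orientation: [0.087, -3.137, 0.002]
contact_force: [0.3, -0.3, -1.2]
grip_width: 0.0854
gripper_force: 0.0
```

Emit:
{"api": "send_rows", "payload": {"deltas": [{"dx": 0, "dy": 0, "dz": -10, "rx": 0, "ry": 0, "rz": 0}, {"dx": 0, "dy": 0, "dz": -18, "rx": 0, "ry": 0, "rz": 0}, {"dx": 0, "dy": 0, "dz": -26, "rx": 0, "ry": 0, "rz": 0}, {"dx": 0, "dy": 0, "dz": -32, "rx": 0, "ry": 0, "rz": 0}, {"dx": 0, "dy": 0, "dz": -36, "rx": 0, "ry": 0, "rz": 0}]}}

```text
clock: 6.92
tcp_pos: [0.6146, 0.0729, 0.1039]
orientation: [-0.091, 3.14, -0.0]
contact_force: [0.9, -0.2, 0.2]
grip_width: 0.0847
gripper_force: 0.0
```

Emit:
{"api": "send_rows", "payload": {"deltas": [{"dx": 0, "dy": 0, "dz": -2, "rx": 0, "ry": 0, "rz": 0}, {"dx": 0, "dy": 0, "dz": -4, "rx": 0, "ry": 0, "rz": 0}, {"dx": 0, "dy": 0, "dz": -4, "rx": 0, "ry": 0, "rz": 0}, {"dx": 0, "dy": 0, "dz": -4, "rx": 0, "ry": 0, "rz": 0}, {"dx": 0, "dy": 0, "dz": -4, "rx": 0, "ry": 0, "rz": 0}]}}

```text
clock: 7.33
tcp_pos: [0.6148, 0.0729, 0.1006]
orientation: [-0.091, 3.14, 0.0]
contact_force: [-0.0, -0.4, 0.2]
grip_width: 0.085
gripper_force: 0.0
```

```bash
cat > flaps.py <<'E'
from h import *
import sys
a=np.radians(2.944);c,s=np.cos(a),np.sin(a)
def press(w):
    e=w[:,:2]*1000-[618,71];return np.c_[e@[c,s],e@[-s,c],w[:,2]*1000]
def rep(names=("scene",)):
    for n in names:
        f,W=grab(n);P=W.reshape(-1,3);p=press(P[np.isfinite(P).all(1)])
        for g in(1,-1):
            print(n,g,[(y0,np.round(np.median(q[:,2]),0),len(q)) for y0 in range(30,90,10) for q in [p[(p[:,0]>25)&(p[:,0]<60)&(g*p[:,1]>y0)&(g*p[:,1]<y0+10)&(p[:,2]>60)&(p[:,2]<150)]] if len(q)])
    o=r.get_obs();print(o["clock"],press(o["tcp_pos"][None]),o["contact_force"])
    return f
if __name__=="__main__": rep()
E
python3 flaps.py
```

```text
scene 1 [(30, np.float64(124.0), 59), (40, np.float64(120.0), 65), (50, np.float64(117.0), 67), (60, np.float64(113.0), 60), (70, np.float64(109.0), 65), (80, np.float64(104.0), 104)]
scene -1 [(30, np.float64(122.0), 52), (40, np.float64(119.0), 46), (50, np.float64(117.0), 42), (60, np.float64(113.0), 44), (70, np.float64(110.0), 44), (80, np.float64(105.0), 44)]
7.3833 [[ -3.13549632   2.07451332 100.60410554]] [-0.06781881 -0.11422772  0.24040202]
```

Emit:
{"api": "send_rows", "payload": {"deltas": [{"dx": 0, "dy": 0, "dz": -4, "rx": 0, "ry": 0, "rz": 0}, {"dx": 0, "dy": 0, "dz": -8, "rx": 0, "ry": 0, "rz": 0}, {"dx": 0, "dy": 0, "dz": -10, "rx": 0, "ry": 0, "rz": 0}, {"dx": 0, "dy": 0, "dz": -10, "rx": 0, "ry": 0, "rz": 0}, {"dx": 0, "dy": 0, "dz": -10, "rx": 0, "ry": 0, "rz": 0}]}}

```text
clock: 7.8
tcp_pos: [0.6143, 0.0728, 0.0899]
orientation: [0.091, -3.14, 0.0]
contact_force: [-0.3, 0.3, -0.2]
grip_width: 0.0851
gripper_force: 0.0
```

```bash
python3 - <<'E'
from flaps import *
rep();f,W=grab("side"); cv2.imwrite("pics/s4.png",cv2.resize(f["frame"][150:310,230:430],None,fx=3.5,fy=3.5))
E
```

```text
scene 1 [(30, np.float64(116.0), 59), (40, np.float64(114.0), 60), (50, np.float64(111.0), 63), (60, np.float64(109.0), 57), (70, np.float64(108.0), 63), (80, np.float64(103.0), 105)]
scene -1 [(30, np.float64(116.0), 51), (40, np.float64(115.0), 49), (50, np.float64(113.0), 44), (60, np.float64(110.0), 46), (70, np.float64(108.0), 42), (80, np.float64(106.0), 47)]
7.85 [[-3.52546797  1.98238214 90.01029686]] [-0.17096974 -0.24294398  0.27858932]
```

View pics/s4.png

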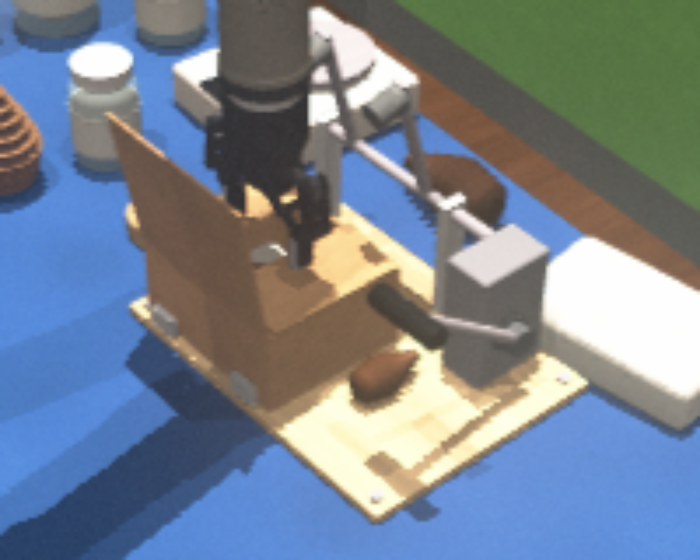

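Emit:
{"api": "send_rows", "payload": {"deltas": [{"dx": 0, "dy": 0, "dz": -4, "rx": 0, "ry": 0, "rz": 0}, {"dx": 0, "dy": 0, "dz": -7, "rx": 0, "ry": 0, "rz": 0}, {"dx": 0, "dy": 0, "dz": -9, "rx": 0, "ry": 0, "rz": 0}, {"dx": 0, "dy": 0, "dz": -9, "rx": 0, "ry": 0, "rz": 0}, {"dx": 0, "dy": 0, "dz": -9, "rx": 0, "ry": 0, "rz": 0}]}}

```text
clock: 8.32
tcp_pos: [0.6143, 0.0728, 0.0809]
orientation: [0.091, -3.14, 0.0]
contact_force: [-0.3, 0.1, -0.2]
grip_width: 0.0852
gripper_force: 0.0
```

```bash
python3 flaps.py
```

```text
scene 1 [(30, np.float64(106.0), 54), (40, np.float64(106.0), 57), (50, np.float64(105.0), 58), (60, np.float64(105.0), 58), (70, np.float64(105.0), 58), (80, np.float64(103.0), 97)]
scene -1 [(30, np.float64(106.0), 52), (40, np.float64(106.0), 51), (50, np.float64(105.0), 50), (60, np.float64(105.0), 47), (70, np.float64(105.0), 50), (80, np.float64(105.0), 49)]
8.3667 [[-3.54363259  2.02105241 81.02825301]] [ 0.21544548 -0.02835716  0.07090414]
```

Emit:
{"api": "send_rows", "payload": {"deltas": [{"dx": 0, "dy": 0, "dz": 30, "rx": 0, "ry": 0, "rz": 0}, {"dx": 0, "dy": 0, "dz": 70, "rx": 0, "ry": 0, "rz": 0}, {"dx": 0, "dy": 0, "dz": 110, "rx": 0, "ry": 0, "rz": 0}, {"dx": 0, "dy": 0, "dz": 150, "rx": 0, "ry": 0, "rz": 0}, {"dx": 0, "dy": 0, "dz": 190, "rx": 0, "ry": 0, "rz": 0}]}}

```text
clock: 8.78
tcp_pos: [0.6141, 0.0727, 0.2733]
orientation: [0.09, -3.14, -0.0]
contact_force: [1.8, 0.5, -0.4]
grip_width: 0.0849
gripper_force: 0.0
```

Emit:
{"api": "send_rows", "payload": {"deltas": [{"dx": 0, "dy": 0, "dz": 28, "rx": 0, "ry": 0, "rz": 0}, {"dx": -38, "dy": 0, "dz": 28, "rx": 0, "ry": 0, "rz": 0}, {"dx": -78, "dy": -2, "dz": 28, "rx": 0, "ry": 0, "rz": 0}, {"dx": -116, "dy": -4, "dz": 28, "rx": 0, "ry": 0, "rz": 0}, {"dx": -155, "dy": -6, "dz": 28, "rx": 0, "ry": 0, "rz": 0}], "jaw": 0}}

```text
clock: 9.2
tcp_pos: [0.4578, 0.0666, 0.2991]
orientation: [-0.091, 3.14, -0.0]
contact_force: [-0.7, 0.1, 0.7]
grip_width: 0.0248
gripper_force: 0.0
```

```bash
python3 flaps.py
```

```text
scene 1 [(30, np.float64(105.0), 61), (40, np.float64(105.0), 57), (50, np.float64(105.0), 57), (60, np.float64(106.0), 53), (70, np.float64(105.0), 63), (80, np.float64(103.0), 106)]
scene -1 [(30, np.float64(106.0), 52), (40, np.float64(106.0), 52), (50, np.float64(106.0), 46), (60, np.float64(105.0), 49), (70, np.float64(105.0), 52), (80, np.float64(105.0), 45)]
9.25 [[-168.21122749    3.04156762  297.81365859]] [-8.07626574 -0.49125654 -2.46253373]
```

Emit:
{"api": "send_rows", "payload": {"deltas": [{"dx": 0, "dy": 0, "dz": -40, "rx": 0, "ry": 0, "rz": 0}, {"dx": 0, "dy": 0, "dz": -80, "rx": 0, "ry": 0, "rz": 0}, {"dx": 20, "dy": 1, "dz": -100, "rx": 0, "ry": 0, "rz": 0}, {"dx": 45, "dy": 2, "dz": -100, "rx": 0, "ry": 0, "rz": 0}, {"dx": 60, "dy": 3, "dz": -100, "rx": 0, "ry": 0, "rz": 0}]}}

```text
clock: 9.67
tcp_pos: [0.5202, 0.0697, 0.1978]
orientation: [0.091, -3.138, 0.001]
contact_force: [0.5, -0.1, -0.7]
grip_width: -0.0
gripper_force: 0.0
```

Emit:
{"api": "send_rows", "payload": {"deltas": [{"dx": 17, "dy": 1, "dz": 0, "rx": 0, "ry": 0, "rz": 0}, {"dx": 34, "dy": 2, "dz": 0, "rx": 0, "ry": 0, "rz": 0}, {"dx": 52, "dy": 3, "dz": -3, "rx": 0, "ry": 0, "rz": 0}, {"dx": 70, "dy": 4, "dz": -8, "rx": 0, "ry": 0, "rz": 0}, {"dx": 86, "dy": 5, "dz": -16, "rx": 0, "ry": 0, "rz": 0}]}}

```text
clock: 10.08
tcp_pos: [0.607, 0.0749, 0.1835]
orientation: [-0.091, 3.139, 0.0]
contact_force: [-1.0, 0.3, -0.0]
grip_width: 0.0004
gripper_force: 0.2
```

```bash
python3 - <<'E'
from flaps import *
o=r.get_obs();print(press(o["tcp_pos"][None]),o["contact_force"])
f,W=grab("side"); cv2.imwrite("pics/s5.png",cv2.resize(f["frame"][150:310,230:430],None,fx=3.5,fy=3.5))
E
```

```text
[[-10.7385515    4.46667617 183.5025746 ]] [-1.04648515  0.32376329 -0.04658787]
```

View pics/s5.png

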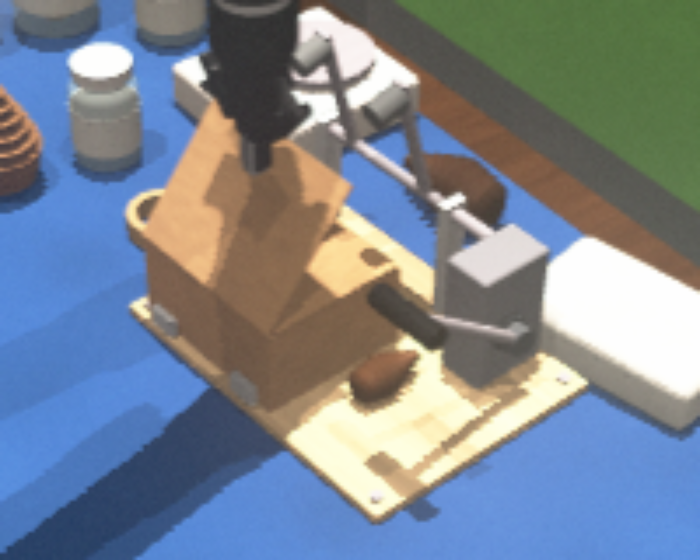

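The lid (centre ~(260,210)) is folding, about 50° open, with the fingertips on it. I'll continue the arc.

Emit:
{"api": "send_rows", "payload": {"deltas": [{"dx": 12, "dy": 0, "dz": -10, "rx": 0, "ry": 0, "rz": 0}, {"dx": 22, "dy": 1, "dz": -24, "rx": 0, "ry": 0, "rz": 0}, {"dx": 30, "dy": 1, "dz": -40, "rx": 0, "ry": 0, "rz": 0}, {"dx": 35, "dy": 1, "dz": -56, "rx": 0, "ry": 0, "rz": 0}, {"dx": 36, "dy": 1, "dz": -68, "rx": 0, "ry": 0, "rz": 0}]}}

```text
clock: 10.55
tcp_pos: [0.6418, 0.0758, 0.114]
orientation: [0.091, -3.14, 0.0]
contact_force: [-0.7, -0.6, 0.3]
grip_width: 0.0
gripper_force: 0.2
```

Emit:
{"api": "send_rows", "payload": {"deltas": [{"dx": 0, "dy": 0, "dz": -6, "rx": 0, "ry": 0, "rz": 0}, {"dx": 0, "dy": 0, "dz": -11, "rx": 0, "ry": 0, "rz": 0}, {"dx": 0, "dy": 0, "dz": -14, "rx": 0, "ry": 0, "rz": 0}, {"dx": 0, "dy": 0, "dz": -16, "rx": 0, "ry": 0, "rz": 0}, {"dx": 0, "dy": 0, "dz": -16, "rx": 0, "ry": 0, "rz": 0}]}}

```text
clock: 10.97
tcp_pos: [0.6414, 0.0759, 0.0994]
orientation: [-0.091, 3.14, 0.0]
contact_force: [1.3, 0.3, -0.2]
grip_width: -0.0003
gripper_force: 0.0
```

```bash
cat > lid.py <<'E'
from flaps import *
f,W=grab("scene");P=W.reshape(-1,3);p=press(P[np.isfinite(P).all(1)])
print([(x0,np.round(np.median(q[:,2])),len(q)) for x0 in range(-75,75,15) for q in [p[(p[:,0]>x0)&(p[:,0]<x0+15)&(abs(p[:,1])>65)&(abs(p[:,1])<85)&(p[:,2]>90)&(p[:,2]<170)]] if len(q)])
o=r.get_obs();print(o["clock"],press(o["tcp_pos"][None]),o["contact_force"])
E
python3 lid.py
```

```text
[(-75, np.float64(108.0), 44), (-60, np.float64(108.0), 45), (-45, np.float64(109.0), 46), (-30, np.float64(109.0), 46), (-15, np.float64(110.0), 48), (0, np.float64(110.0), 51), (15, np.float64(111.0), 88), (30, np.float64(112.0), 86), (45, np.float64(112.0), 96), (60, np.float64(112.0), 106)]
11.0167 [[23.81016204  3.72694866 99.69650653]] [-0.72684242  0.3151254   0.17184569]
```

Emit:
{"api": "send_rows", "payload": {"deltas": [{"dx": 0, "dy": 0, "dz": 15, "rx": 0, "ry": 0, "rz": 0}, {"dx": -25, "dy": 0, "dz": 40, "rx": 0, "ry": 0, "rz": 0}, {"dx": -38, "dy": -10, "dz": 75, "rx": 0, "ry": 0, "rz": 0}, {"dx": -38, "dy": -25, "dz": 110, "rx": 0, "ry": 0, "rz": 0}, {"dx": -38, "dy": -55, "dz": 125, "rx": 0, "ry": 0, "rz": 0}]}}

```text
clock: 11.43
tcp_pos: [0.6051, 0.0247, 0.2296]
orientation: [-0.1, 3.133, 0.005]
contact_force: [0.9, 0.3, 0.0]
grip_width: 0.0
gripper_force: 0.0
```

Emit:
{"api": "send_rows", "payload": {"deltas": [{"dx": 0, "dy": -38, "dz": 0, "rx": 0, "ry": 0, "rz": 0}, {"dx": 0, "dy": -76, "dz": 0, "rx": 0, "ry": 0, "rz": 0}, {"dx": 0, "dy": -114, "dz": 0, "rx": 0, "ry": 0, "rz": 0}, {"dx": 0, "dy": -140, "dz": 0, "rx": 0, "ry": 0, "rz": 0}, {"dx": 0, "dy": -154, "dz": 0, "rx": 0, "ry": 0, "rz": 0}]}}

```text
clock: 11.85
tcp_pos: [0.6028, -0.1385, 0.2254]
orientation: [-0.082, 3.139, -0.003]
contact_force: [0.2, -0.3, -0.7]
grip_width: 0.0001
gripper_force: 0.0
```

```bash
cat >> lid.py <<'E'
f,W=grab("side");P=W.reshape(-1,3);g=f["frame"].reshape(-1,3);k=np.isfinite(P).all(1);p=press(P[k]);g=g[k]
m=(g.max(1)<70)&(p[:,0]>-100)&(p[:,0]<20)&(p[:,1]<-160)&(p[:,1]>-245)&(p[:,2]>50)&(p[:,2]<float(sys.argv[1]))
print("bar",m.sum(),np.percentile(p[m],[5,50,95],axis=0).round())
cv2.imwrite("pics/%s.png"%sys.argv[2],cv2.resize(f["frame"][150:330,250:450],None,fx=3.3,fy=3.3))
E
python3 lid.py 195 s6
```

```text
[(-75, np.float64(107.0), 75), (-60, np.float64(108.0), 86), (-45, np.float64(109.0), 84), (-30, np.float64(109.0), 90), (-15, np.float64(110.0), 85), (0, np.float64(111.0), 86), (15, np.float64(111.0), 89), (30, np.float64(112.0), 90), (45, np.float64(112.0), 96), (60, np.float64(112.0), 103)]
11.9 [[ -26.16972331 -210.18811571  225.35559597]] [-0.18911466 -1.7639579  -0.84802546]Traceback (most recent call last):
  File "lid.py", line 7, in <module>
    print("bar",m.sum(),np.percentile(p[m],[5,50,95],axis=0).round())
                        ~~~~~~~~~~~~~^^^^^^^^^^^^^^^^^^^^^^^
    return _quantile_unchecked(
        a, q, axis, out, overwrite_input, method, keepdims, weights)
    return _ureduce(a,
                    func=_quantile_ureduce_func,
    ...<5 lines>...
                    overwrite_input=overwrite_input,
                    method=method)
    r = func(a, **kwargs)
    result = _quantile(arr,
                       quantiles=q,
    ...<2 lines>...
                       out=out,
                       weights=wgt)
    slices_having_nans = np.isnan(arr[-1, ...])
                                  ~~~^^^^^^^^^
IndexError: index -1 is out of bounds for axis 0 with size 0
```

Emit:
{"api": "send_rows", "payload": {"deltas": [{"dx": 0, "dy": 2, "dz": -35, "rx": 0, "ry": 0, "rz": 0}, {"dx": 0, "dy": 2, "dz": -52, "rx": 0, "ry": 0, "rz": 0}, {"dx": -6, "dy": 2, "dz": -62, "rx": 0, "ry": 0, "rz": 0}, {"dx": -11, "dy": 2, "dz": -74, "rx": 0, "ry": 0, "rz": 0}, {"dx": -11, "dy": 2, "dz": -74, "rx": 0, "ry": 0, "rz": 0}]}}

```text
clock: 12.37
tcp_pos: [0.5905, -0.1298, 0.1489]
orientation: [0.092, -3.137, -0.002]
contact_force: [-3.5, 1.8, 5.4]
grip_width: 0.0003
gripper_force: 2.8
```

```bash
cat > bar.py <<'E'
from flaps import *
f,W=grab("side");P=W.reshape(-1,3);p=press(P[np.isfinite(P).all(1)])
o=r.get_obs();t=press(o["tcp_pos"][None])[0];print(o["clock"],t,o["contact_force"])
# bar ends away from the finger, upper surface
for lo,hi in((-238,-225),(-182,-168)):
    q=p[(p[:,0]>-90)&(p[:,0]<10)&(p[:,1]>lo)&(p[:,1]<hi)&(p[:,2]>30)&(p[:,2]<190)]
    if len(q): print(lo,len(q),"top",np.percentile(q[:,2],[50,95]).round(),"x",np.percentile(q[:,0],[5,50,95]).round())
cv2.imwrite("pics/%s.png"%sys.argv[1],cv2.resize(f["frame"][150:330,250:450],None,fx=3.3,fy=3.3))
E
python3 bar.py s7
```

```text
12.4167 [ -36.90558998 -199.13048908  150.17417862] [-4.48156652  1.18533914  7.43730456]
-238 34 top [158. 163.] x [-51. -44. -31.]
-182 30 top [158. 162.] x [-50. -46. -36.]
```

View pics/s7.png

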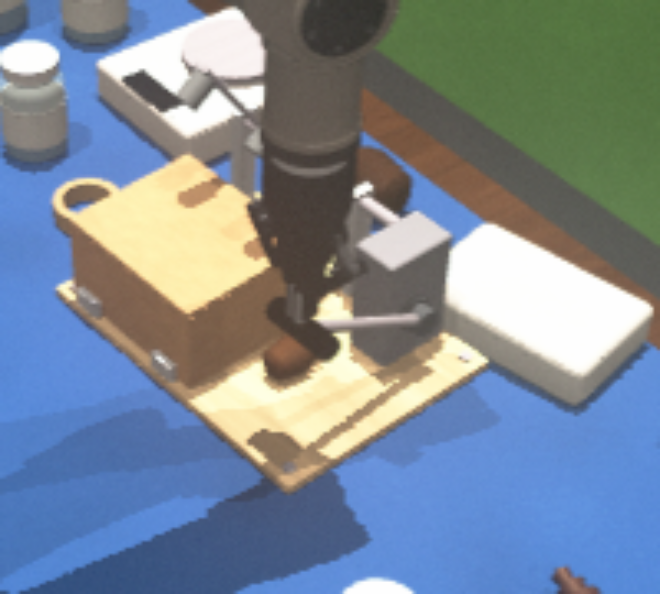

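Emit:
{"api": "send_rows", "payload": {"deltas": [{"dx": -6, "dy": 0, "dz": -11, "rx": 0, "ry": 0, "rz": 0}, {"dx": -11, "dy": -1, "dz": -22, "rx": 0, "ry": 0, "rz": 0}, {"dx": -15, "dy": -1, "dz": -34, "rx": 0, "ry": 0, "rz": 0}, {"dx": -18, "dy": -1, "dz": -46, "rx": 0, "ry": 0, "rz": 0}, {"dx": -20, "dy": -1, "dz": -58, "rx": 0, "ry": 0, "rz": 0}]}}

```text
clock: 12.83
tcp_pos: [0.5722, -0.1314, 0.0934]
orientation: [-0.092, 3.14, 0.001]
contact_force: [-6.0, 0.3, 7.1]
grip_width: -0.0003
gripper_force: 4.0
```

Emit:
{"api": "send_rows", "payload": {"deltas": [{"dx": -1, "dy": 0, "dz": -8, "rx": 0, "ry": 0, "rz": 0}, {"dx": -1, "dy": 0, "dz": -15, "rx": 0, "ry": 0, "rz": 0}, {"dx": -1, "dy": 0, "dz": -20, "rx": 0, "ry": 0, "rz": 0}, {"dx": -1, "dy": 0, "dz": -20, "rx": 0, "ry": 0, "rz": 0}, {"dx": -1, "dy": 0, "dz": -20, "rx": 0, "ry": 0, "rz": 0}]}}

```text
clock: 13.25
tcp_pos: [0.571, -0.1316, 0.0732]
orientation: [0.091, -3.139, -0.001]
contact_force: [-6.9, 0.4, 7.4]
grip_width: -0.0004
gripper_force: 3.9
```

```bash
python3 bar.py s8
```

```text
13.3 [ -57.33300977 -199.87085076   73.37006373] [-5.79688864  0.43773255  7.30283061]
-238 69 top [ 87. 184.] x [-70. -66. -50.]
-182 46 top [ 87. 154.] x [-71. -67. -57.]
```

View pics/s8.png

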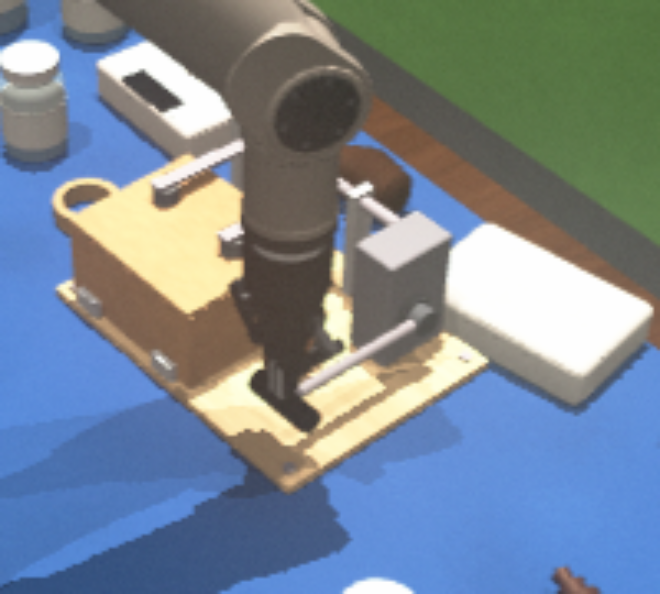

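The lever looks nearly level, with bars resting on the lid. I'll fit the cross-bar and arm precisely.

```bash
python3 - <<'E'
from flaps import *
from scipy.optimize import least_squares
f,W=grab("side");P=W.reshape(-1,3);p=press(P[np.isfinite(P).all(1)])
for lo,hi in((-240,-220),(-186,-166)):
    q=p[(p[:,0]>-80)&(p[:,0]<-35)&(p[:,1]>lo)&(p[:,1]<hi)&(p[:,2]>40)&(p[:,2]<97)]
    s_=least_squares(lambda c:np.hypot(q[:,0]-c[0],q[:,2]-c[1])-12,[-58,70],loss="soft_l1");print(len(q),"ctr",s_.x.round(1),"zmax",np.percentile(q[:,2],97))
q=p[(p[:,0]>-20)&(p[:,0]<75)&(p[:,1]>-212)&(p[:,1]<-194)&(p[:,2]>45)&(p[:,2]<110)]
for x0 in range(-20,75,15):
    w=q[(q[:,0]>x0)&(q[:,0]<x0+15)]
    if len(w): print(x0,len(w),np.percentile(w[:,2],[50,90]).round(1))
E
```

```text
65 ctr [-56.3  73.8] zmax 87.46638738972085
34 ctr [-56.7  75.1] zmax 89.59733484506506
-20 20 [78.7 81.6]
-5 15 [77.7 82. ]
10 21 [77.6 79.8]
25 15 [76.5 80.1]
40 16 [76.5 79.7]
55 17 [75.8 79.1]
70 7 [76.4 78.9]
```

Emit:
{"api": "send_rows", "payload": {"deltas": [{"dx": 0, "dy": 0, "dz": -4, "rx": 0, "ry": 0, "rz": 0}, {"dx": 0, "dy": 0, "dz": -4, "rx": 0, "ry": 0, "rz": 0}, {"dx": 0, "dy": 0, "dz": -4, "rx": 0, "ry": 0, "rz": 0}, {"dx": 0, "dy": 0, "dz": -4, "rx": 0, "ry": 0, "rz": 0}, {"dx": 0, "dy": 0, "dz": -4, "rx": 0, "ry": 0, "rz": 0}]}}

```text
clock: 13.77
tcp_pos: [0.5718, -0.1316, 0.0698]
orientation: [-0.092, 3.14, 0.001]
contact_force: [-5.8, -0.5, 7.2]
grip_width: -0.0003
gripper_force: 3.9
```

Emit:
{"api": "send_rows", "payload": {"deltas": [{"dx": 0, "dy": 0, "dz": 0, "rx": 0, "ry": 0, "rz": 0}, {"dx": 0, "dy": 0, "dz": 0, "rx": 0, "ry": 0, "rz": 0}, {"dx": 0, "dy": 0, "dz": 0, "rx": 0, "ry": 0, "rz": 0}]}}

```text
clock: 14.02
tcp_pos: [0.5718, -0.1316, 0.0698]
orientation: [-0.092, 3.14, 0.001]
contact_force: [-5.9, 0.3, 7.9]
grip_width: 0.0002
gripper_force: 3.9
```

```bash
python3 -c "
from h import *
o=r.get_obs();print(o['tcp_pos'],o['contact_force']);print(r.hand_in())"
```

```text
[ 0.57176579 -0.13162053  0.0698297 ] [-5.91993959  0.25911936  7.94402141]
the job is handed in; nothing more can be done
None
```

I handed the job in at about 14 s with both side flaps and the top flap folded flat and the fingers holding the lever about level at roughly 7–8 N down; no verdict came back.

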